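# Put the jar set away from the draining rack into the spice rack

## Task

Move the jars and the pair of shakers from the grey draining rack into the wooden spice rack, one bay each, graded by height: the tallest jar in the bay next to the dark wooden pepper mill, then the square jar, then the squat jar, and the two shakers together in the bay farthest from the mill. Pick up the two shakers together in one grasp and set them down side by side as a pair. Everything must end standing upright on the floor of its bay and be let go; knock none of them over and leave the mill where it stands.

Things in the scene. Friction and masses are not known exactly. Their poses are not given: they have to be found in the camera images.
- tall_jar: Tall slim round jar, white ceramic, dark wooden lid flush with its sides, 0.3 kg: 46 mm diameter, 140 mm tall. Origin: centre of its underside, z up. At the start stands on the fixed grey draining rack (flat top 18 mm above the counter), in a row with the other jars and the shakers, pitch about 90 mm.
- square_jar: Square jar, white ceramic, dark wooden lid flush with its sides, 0.3 kg: 52 x 52 mm, 112 mm tall. Origin: centre of its underside, z up, x and y square to its sides (up to 0.15 rad off the row). At the start stands on the fixed grey draining rack (flat top 18 mm above the counter), in a row with the other jars and the shakers, pitch about 90 mm.
- squat_jar: Squat wide round jar, white ceramic, dark wooden lid flush with its sides, 0.3 kg: 62 mm diameter, 84 mm tall. Origin: centre of its underside, z up. At the start stands on the fixed grey draining rack (flat top 18 mm above the counter), in a row with the other jars and the shakers, pitch about 90 mm.
- shaker_1: White square ceramic shaker with steel cap, 28 x 28 mm, 64 tall, 0.09 kg. Origin: centre of its underside, z up, x and y square to its sides. The two start side by side, sides parallel, 29 mm between centres (57 mm over both) along their x, which runs across the row of jars; the row runs along their y. They stand on a thin steel dish, top 21 mm above the counter, on the draining rack.
- shaker_2: White square ceramic shaker with steel cap, 28 x 28 mm, 64 tall, 0.09 kg. Origin: centre of its underside, z up, x and y square to its sides. Identical to shaker_1 and interchangeable with it; at the start beside it on the same dish, at the same yaw.
- bay_a: Square bay of the wooden rack, an end bay: fixed pale wooden tray, 86 x 86 mm outside, 76 x 76 inside. Origin: centre of its underside, 10 mm above the counter; floor 5 mm, rim 14 mm above the origin. y runs along the row (pitch 90 mm, a to d towards +y), x across it. Rack board 98 x 376 mm; it may stand nearer to or farther from the robot than the draining rack.
- bay_b: Square bay of the wooden rack, beside bay a: fixed pale wooden tray, 86 x 86 mm outside, 76 x 76 inside. Origin: centre of its underside, 10 mm above the counter; floor 5 mm, rim 14 mm above the origin. y runs along the row (pitch 90 mm, a to d towards +y), x across it. Rack board 98 x 376 mm; it may stand nearer to or farther from the robot than the draining rack.
- bay_c: Square bay of the wooden rack, between bays b and d: fixed pale wooden tray, 86 x 86 mm outside, 76 x 76 inside. Origin: centre of its underside, 10 mm above the counter; floor 5 mm, rim 14 mm above the origin. y runs along the row (pitch 90 mm, a to d towards +y), x across it. Rack board 98 x 376 mm; it may stand nearer to or farther from the robot than the draining rack.
- bay_d: Square bay of the wooden rack, the other end bay: fixed pale wooden tray, 86 x 86 mm outside, 76 x 76 inside. Origin: centre of its underside, 10 mm above the counter; floor 5 mm, rim 14 mm above the origin. y runs along the row (pitch 90 mm, a to d towards +y), x across it. Rack board 98 x 376 mm; it may stand nearer to or farther from the robot than the draining rack.
- mill: Dark turned-wood pepper mill, foot 54 mm diameter, 205 mm tall, loose, on the counter about 110 mm beyond the centre of one end bay (a or d), in line with the row; a blue bowl (84 mm diameter, 50 high) stands likewise at the other end. Origin: centre of its underside, z up. Not to be moved.

How it is judged:
By the outcome, as a careful person would: the job done as asked, in the order asked, and still so for the second after the job is handed in, with the robot touching nothing.
It also fails if it takes over 106 s, if anything falls off the work surface, if the arm or the gripper's body presses on something with over 40 N, if the wrist force passes 120 N, or if a joint passes its speed limit or range.

## Robot

A 6-joint arm with a two-finger parallel gripper is mounted at the origin on the work surface. World frame = base frame: x ahead of the robot, y to its left, z up, the work surface at z = 0. Lengths are in mm, angles in rad, forces in N, time in s.
With the tool pointing down it reaches from about 275 to 750 mm from the base axis. Payload 10.2 kg.
Tool frame: the origin (TCP) lies on the centre line of the jaws, within the pads' length; the fingertips stand 19 mm ahead of it and the grasp point (between the pads) is the TCP; z points along the fingers, y is the line along which they close (so a half turn about z gives the same grasp; the last joint's range is limited). The gripper opens to 85 mm and grips with 20 to 120 N. Pads are 22 mm wide; open, the fingers measure 114 mm over their backs; the gripper's body (76 mm by 85 mm) begins 54 mm behind the grasp point. The pads swing forward as they close: fully open they stand 13 mm farther back than shut.
Start: joints at [-1.548, 0.313, 1.498, -0, 1.331, -0.223], TCP at [127.736, -509.23, 250.294] pointing down, gripper open.
Joint ranges: [-2.94, 2.94], [-0.97, 2.17], [0.19, 2.56], [-1.23, 4.37], [0.02, 3.11], [-2.88, 2.88]. Speed limits (rad/s): [2.39, 2.39, 3.01, 3.14, 3.14, 3.14].

## Interface

Orientations are given as a unit quaternion [w, x, y, z].
In Python, from rig import sense, capture, finish_job, regions_of, mark_of gives the robot as it stands.
- The arm moves only by the tool jog_arm, never from a script. Its argument "series" is text: rows parted by semicolons, each of 7 numbers parted by spaces: the shift along the tool's x, y, z in units of 0.4 m (1.0 is 0.4 m), then the turn, a rotation vector about the tool's x, y, z in units of pi/2 rad (1.0 is pi/2 rad), then the opening, from -1 (shut) to 1 (fully open). A call has 1 to 20 rows; each row is the pose to reach, as a shift and turn from the pose commanded when the call began, along the tool's axes at that moment; what a row does not reach only later rows make up. A row lasts 1/8 s, in which the tool goes at most 62.5 mm and 10.7 degrees, less where a joint would pass 70% of its speed; a pose out of reach is approached as far as the arm can. A call with a number of a shift or a turn outside -1 to 1 is refused whole. A call with a gripper value outside its range is refused whole. The fingers move at their own pace and stop on an object; "grip_force" is the grip in N (left out, the last holds). Time passes only in rows, so rows that repeat a pose let the fingers close. It gives the time, the measured TCP pose, the force, the opening and the grip force at its end, in the units of the state.
- sense(): the state, without advancing time (a new reading comes with each control period).
- capture(name): name is "scene" or "top"; returns a dict with "img" (384x512x3 uint8, red, green, blue), "intrinsics" (3x3 intrinsics, pixels), "dist_coeffs" ([k1, k2, p1, p2, k3] as OpenCV has them; the pictures are not rectified), "R" (3x3) and "t" (3): a world point X has camera coordinates R X + t. Camera axes: x right, y down, z forward; pixel columns grow to the right and rows downward; lengths in mm; the calibration is good to about 2 mm. A picture is of the moment at which its call begins. There is no depth.
- finish_job(): hands the job in; it is judged then, once.
Trained networks look in a picture, given as the dict that the camera call returned (one of the last four; its "shot" number tells which), for a name from the list of things; names that differ only in an ending like _2 or _b are one class to them, and where a whole thing is asked for, a point or a joint stands for the part that bears it (a point fixed in the world has none). Each returns a list of dicts, best first, with "confidence" (0 to 1); they miss things now and then, are a little off and sometimes report something else, mostly with a low value. They report only what shows in the picture. A call takes as long as a camera call.
- regions_of(label, picture): "region" (384x512 bool, what is visible of it) and "point" ([row, column] in pixels, amid what is visible of it).
- mark_of(label, picture): "point" ([row, column] in pixels: a listed point, or the origin of a listed thing).
The state is a dict: "time_s": time; "joints": joint angles; "dq": joint speeds; "tau": joint torques, N m; "eef_pos": TCP position; "ee_rot": TCP orientation; "force": force on the tool from outside, world axes, zero at the start; "wrist_torque": the same for the moment, N m; "grip_width": opening from 0.0 (shut) to 1.0 (fully open); "grip_force": force on a finger pad.
Only numpy, scipy, OpenCV 4.12 (cv2) and the standard library are available. Lean on these libraries where they do the work, as an engineer would, in place of code of your own. Each camera call takes 0.05 s, during which the arm holds its last target. There are 200 camera calls.

## Working session

There is one attempt and no reset: what is moved stays moved. The work goes in short steps, Python scripts to look and compute and a tool call to move; the robot and the scene stay as the last step left them, time stands still between calls to the robot, and variables do not carry over. Pictures are saved under pics/ and viewed, at most 14 in all, crops included, and the job is handed in when it is done.

Besides the shell and the picture viewer there is one more tool, called by a JSON object that holds its "method" and its "body". jog_arm: Moves the arm, as the interface text tells. Shifts and turns lie within -1 to 1; 1 stands for 0.4 m of shift or pi/2 rad of turn. Its arguments: {"type":"object","properties":{"series":{"type":"string"},"grip_force":{"type":"number"}},"required":["series"]}

```bash
mkdir -p pics
cat > h.py <<'E'
import numpy as np, cv2
from rig import *
def ray(p,uv):
    u=cv2.undistortPoints(np.array([[uv]],float),np.array(p['intrinsics'],float),np.array(p['dist_coeffs'],float))[0,0]
    R=np.array(p['R']);t=np.array(p['t']); return -R.T@t, R.T@np.array([u[0],u[1],1])
def onz(p,rc,z):
    o,d=ray(p,(rc[1],rc[0])); return o+d*(z-o[2])/d[2]
def proj(p,X):
    X=np.atleast_2d(np.array(X,float))
    return cv2.projectPoints(X,cv2.Rodrigues(np.array(p['R'],float))[0],np.array(p['t'],float),np.array(p['intrinsics'],float),np.array(p['dist_coeffs'],float))[0][:,0]
Z=dict(tall_jar=18,square_jar=18,squat_jar=18,shaker_1=21,bay_a=10,mill=0)
E
python3 - <<'E'
from h import *
P={n:capture(n) for n in('scene','top')}
for n,p in P.items():
    cv2.imwrite(f'pics/{n}0.png',p['img'][...,::-1]); print(n,(-np.array(p['R']).T@np.array(p['t'])).round())
    for l,z in Z.items():
        for m in mark_of(l,p)[:5]: print(l,'mark',round(m['confidence'],2),np.round(m['point']),onz(p,m['point'],z)[:2].round(1))
s=sense();print(s['eef_pos'],s['ee_rot'],s['force'],s['time_s'])
E
```

```text
scene [1306. -166.  688.]
tall_jar mark 0.94 [231. 234.] [652.6 -66.5]
square_jar mark 0.7 [218. 281.] [632.2  35.9]
squat_jar mark 0.57 [232. 196.] [ 642.4 -144.1]
shaker_1 mark 0.82 [215. 321.] [641.1 122.4]
shaker_1 mark 0.53 [204. 316.] [608.  121.6]
bay_a mark 0.97 [174. 219.] [451.8 -71.1]
bay_a mark 0.97 [171. 256.] [456.7  19.2]
bay_a mark 0.92 [168. 294.] [460.4 112.6]
bay_a mark 0.65 [181. 183.] [ 461.4 -157.3]
mill mark 0.63 [191. 138.] [ 468.2 -264.8]
top [473.   6. 942.]
tall_jar mark 0.86 [144. 281.] [645.1 -67.3]
square_jar mark 0.78 [150. 237.] [633.9  27.7]
squat_jar mark 0.82 [148. 314.] [ 633.2 -139.9]
shaker_1 mark 0.81 [148. 194.] [641.  118.2]
shaker_1 mark 0.51 [161. 196.] [612.6 115.1]
bay_a mark 0.9 [229. 284.] [462.2 -68.4]
bay_a mark 0.83 [232. 198.] [460.2 114.2]
bay_a mark 0.73 [229. 243.] [463.9  19.8]
bay_a mark 0.65 [228. 325.] [ 461.5 -157.6]
mill mark 0.84 [226. 374.] [ 463.5 -267. ]
[ 127.74198871 -509.22456211  250.29849613] [9.11845655e-06 9.92458959e-01 1.22577383e-01 1.08495146e-05] [-0.35253906 -0.77272067  0.46373809] 0.7
```

View pics/top0.png

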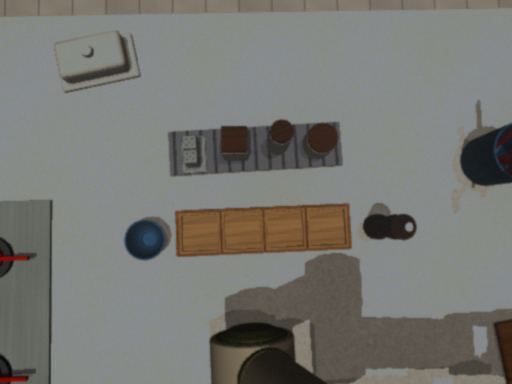

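View pics/scene0.png

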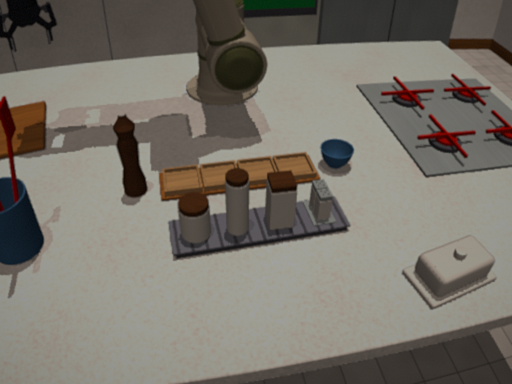

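```bash
cat >> h.py <<'E'
from scipy.optimize import minimize
def box(w,d,h,cx=0,cy=0): return np.array([[cx+a*w/2,cy+b*d/2,z] for a in(-1,1) for b in(-1,1) for z in(0,h)])
def cyl(D,h): return np.array([[D/2*np.cos(a),D/2*np.sin(a),z] for a in np.arange(0,6.28,.2) for z in(0,h)])
M=dict(tall_jar=cyl(46,140),square_jar=box(52,52,112),squat_jar=cyl(62,84),shaker_1=box(57,28,64),bay_a=box(86,356,14),mill=cyl(54,205))
def place(m,q,z):
    c,s=np.cos(q[2]),np.sin(q[2]); return np.c_[m[:,0]*c-m[:,1]*s+q[0],m[:,0]*s+m[:,1]*c+q[1],m[:,2]+z]
def sil(p,X,k=4):
    im=np.zeros((384*k,512*k),np.uint8)
    cv2.fillConvexPoly(im,cv2.convexHull(((proj(p,X)+.5)*k-.5).round().astype(np.int32)),255)
    return cv2.resize(im,(512,384),interpolation=cv2.INTER_AREA)/255.
def fit(l,pm,q0,z,yaw=True):
    def cost(q):
        qq=[q0[0]+q[0],q0[1]+q[1],(q0[2] if len(q0)>2 else 0)+(q[2]/40 if yaw else 0)]
        return sum(np.abs(sil(p,place(M[l],qq,z))-m).sum()/m.sum() for p,m in pm)
    best=None
    for y0 in ((-4,0,4) if yaw else (0,)):
        x0=[0,0]+([y0] if yaw else []); n=len(x0)
        r=minimize(cost,x0,method='Nelder-Mead',options=dict(initial_simplex=np.vstack([x0]+[np.array(x0)+6*np.eye(n)[i] for i in range(n)]),xatol=.1,fatol=1e-4))
        if best is None or r.fun<best.fun: best=r
    q=best.x; return np.round([q0[0]+q[0],q0[1]+q[1],(q0[2] if len(q0)>2 else 0)+(q[2]/40 if yaw else 0),best.fun],3)
E
python3 - <<'E'
from h import *
P={n:capture(n) for n in('scene','top')}
G=dict(tall_jar=(647,-67),square_jar=(633,30),squat_jar=(636,-141),shaker_1=(626,118),bay_a=(461,-22))
for l,q in G.items():
    pm=[]
    for p in P.values():
        rs=regions_of(l,p); n={'shaker_1':2,'bay_a':4}.get(l,1); rs=[r for r in rs if r['confidence']>.3][:n]
        m=np.any([r['region'] for r in rs],axis=0)
        if l in('shaker_1','bay_a'): m=cv2.morphologyEx(m.astype(np.uint8),cv2.MORPH_CLOSE,np.ones((5,5)))
        pm.append((p,m.astype(float))); print(l,[(round(r['confidence'],2),int(r['region'].sum())) for r in rs])
    yaw=l in('square_jar','shaker_1','bay_a')
    for k in([1] if l=='bay_a' else [0,1]): print('  single',k,fit(l,[pm[k]],q,Z[l],yaw))
    print('  both',fit(l,pm,q,Z[l],yaw))
E
```

```text
tall_jar [(0.94, 1496)]
tall_jar [(0.63, 729)]
  single 0 [ 6.44127e+02 -5.97220e+01  0.00000e+00  4.70000e-02]
  single 1 [ 6.42712e+02 -5.87410e+01  0.00000e+00  7.20000e-02]
  both [ 6.43449e+02 -5.93810e+01  0.00000e+00  1.30000e-01]
square_jar [(0.73, 1630)]
square_jar [(0.77, 938)]
  single 0 [ 6.38505e+02  2.95020e+01 -9.40000e-02  7.00000e-02]
  single 1 [ 6.35419e+02  2.99130e+01 -3.00000e-03  5.20000e-02]
  both [ 6.35542e+02  2.99310e+01 -2.50000e-02  1.43000e-01]
squat_jar [(0.56, 1348)]
squat_jar [(0.68, 893)]
  single 0 [ 6.41084e+02 -1.44846e+02  0.00000e+00  1.22000e-01]
  single 1 [ 6.38851e+02 -1.43495e+02  0.00000e+00  1.34000e-01]
  both [ 6.40780e+02 -1.44719e+02  0.00000e+00  2.64000e-01]
shaker_1 [(0.79, 258), (0.6, 476)]
shaker_1 [(0.78, 288), (0.74, 232)]
  single 0 [6.26155e+02 1.21694e+02 1.40000e-02 9.70000e-02]
  single 1 [6.26682e+02 1.20455e+02 1.10000e-02 7.20000e-02]
  both [6.26812e+02 1.20570e+02 2.60000e-02 1.80000e-01]
bay_a [(0.97, 978), (0.93, 715), (0.92, 779), (0.89, 703)]
bay_a [(0.94, 1623), (0.9, 1694), (0.71, 1680)]
  single 1 [ 4.62073e+02 -2.52890e+01  1.50000e-02  3.85000e-01]
  both [ 4.61696e+02 -2.48420e+01  1.90000e-02  6.50000e-01]
```

Run:
```python
from h import *
P={n:capture(n) for n in('scene','top')}; p=P['top']
hsv=cv2.cvtColor(p['img'],cv2.COLOR_RGB2HSV)
m=((hsv[...,0]>5)&(hsv[...,0]<25)&(hsv[...,1]>100)&(hsv[...,2]>60)).astype(np.uint8)
m[:195]=0;m[265:]=0;m[:,:165]=0;m[:,358:]=0
m=cv2.morphologyEx(m,cv2.MORPH_CLOSE,np.ones((5,5)))
M['bay_a']=np.vstack([box(98,376,10),box(86,356,14)+[0,0,10]]); 
q=fit('bay_a',[(p,m.astype(float))],(461,-22),0); print('rack',q,m.sum())
for i,n in enumerate('abcd'):
    y=(i-1.5)*90; print(n,(q[0]-np.sin(q[2])*y).round(1),(q[1]+np.cos(q[2])*y).round(1))
# overlay
im=cv2.resize(p['img'][...,::-1],None,fx=4,fy=4,interpolation=cv2.INTER_CUBIC)
def dr(X,c):
    h=cv2.convexHull(((proj(p,X)+.5)*4).astype(np.int32)); cv2.polylines(im,[h],True,c,1)
dr(place(M['bay_a'],q,0),(0,0,255))
for i in range(4): dr(place(box(76,76,.1,0,(i-1.5)*90),q,24),(255,255,0))
for l,g in dict(tall_jar=(643.4,-59.4,0),square_jar=(635.5,29.9,-.025),squat_jar=(640,-144,0),shaker_1=(626.8,120.6,.02)).items(): dr(place(M[l],g,Z[l]),(0,255,0))
cv2.imwrite('pics/ov1.png',im[450:1040,640:1430])
```

```text
rack [ 4.62393e+02 -2.53420e+01  1.30000e-02  4.00000e-02] 7770
a 464.1 -160.3
b 463.0 -70.3
c 461.8 19.7
d 460.6 109.6
```

View pics/ov1.png

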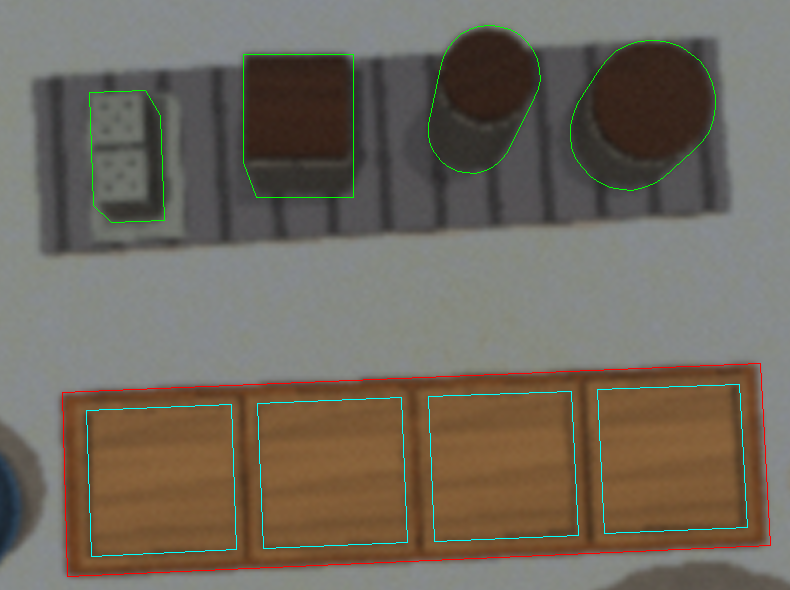

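{"method": "jog_arm", "body": {"series": "0.25 -0.13 -0.1 0 0 -0.28 1;0.5 -0.26 -0.1 0 0 -0.56 1;0.762 -0.389 -0.1 0 0 -0.8435 1;0.762 -0.389 -0.1 0 0 -0.8435 1;0.762 -0.389 -0.1 0 0 -0.8435 1;0.762 -0.389 -0.1 0 0 -0.8435 1;0.762 -0.389 -0.1 0 0 -0.8435 1;0.762 -0.389 -0.1 0 0 -0.8435 1;0.762 -0.389 -0.1 0 0 -0.8435 1;0.762 -0.389 -0.1 0 0 -0.8435 1", "grip_force": 40}}

```text
time_s: 2.65
eef_pos: [385.2, -284.4, 290.3]
ee_rot: [-0.0, 0.708, 0.706, 0.0]
force: [-0.0, 0.1, 0.0]
grip_width: 1.002
grip_force: 0.0
```

{"method": "jog_arm", "body": {"series": "0.14 0.16 0.05 0 0 0 1;0.28 0.32 0.1 0 0 0 1;0.42 0.48 0.1 0 0 0 1;0.5625 0.6455 0.1 0 0 0 1;0.5625 0.6455 0.1 0 0 0 1;0.5625 0.6455 0.1 0 0 0 1;0.5625 0.6455 0.1 0 0 0 1;0.5625 0.6455 0.1 0 0 0 1;0.5625 0.6455 0.2 0 0 0 1;0.5625 0.6455 0.3 0 0 0 1;0.5625 0.6455 0.37 0 0 0 1;0.5625 0.6455 0.43 0 0 0 1;0.5625 0.6455 0.43 0 0 0 1;0.5625 0.6455 0.43 0 0 0 1;0.5625 0.6455 0.43 0 0 0 -1;0.5625 0.6455 0.43 0 0 0 -1;0.5625 0.6455 0.43 0 0 0 -1;0.5625 0.6455 0.43 0 0 0 -1;0.5625 0.6455 0.43 0 0 0 -1;0.5625 0.6455 0.43 0 0 0 -1"}}

```text
time_s: 5.15
eef_pos: [644.1, -59.2, 119.1]
ee_rot: [0.001, 0.707, 0.707, 0.0]
force: [0.4, -0.0, 5.1]
grip_width: 0.532
grip_force: 40.5
```

{"method": "jog_arm", "body": {"series": "0 0 -0.05 0 0 0 -1;0 0 -0.13 0 0 0 -1;0 0 -0.22 0 0 0 -1;0 -0.02 -0.29 0 0 0 -1;-0.04 -0.08 -0.3 0 0 0 -1;-0.09 -0.17 -0.3 0 0 0 -1;-0.15 -0.27 -0.3 0 0 0 -1;-0.21 -0.37 -0.3 0 0 0 -1;-0.24 -0.43 -0.29 0 0 0 -1;-0.2525 -0.449 -0.26 0 0 0 -1;-0.2525 -0.449 -0.2 0 0 0 -1;-0.2525 -0.449 -0.13 0 0 0 -1;-0.2525 -0.449 -0.07 0 0 0 -1;-0.2525 -0.449 -0.04 0 0 0 -1;-0.2525 -0.449 -0.04 0 0 0 -1;-0.2525 -0.449 -0.04 0 0 0 -1"}}

```text
time_s: 7.15
eef_pos: [464.6, -160.3, 135.0]
ee_rot: [0.001, 0.707, 0.707, 0.0]
force: [0.8, 0.4, -3.6]
grip_width: 0.527
grip_force: 41.9
```

Run:
```python
from h import *
P=[capture(n) for n in('scene','top')]
im=cv2.resize(np.vstack([P[0]['img'][100:260,100:360],P[1]['img'][110:270,165:425]]),None,fx=1.8,fy=1.8)
cv2.imwrite('pics/c1.png',im[...,::-1])
```

```text
(no output)
```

View pics/c1.png

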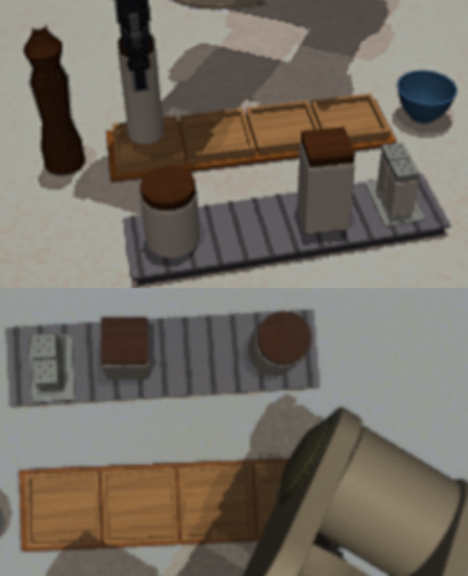

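{"method": "jog_arm", "body": {"series": "0 0 0.02 0 0 0 -1;0 0 0.037 0 0 0 -1;0 0 0.046 0 0 0 -1;0 0 0.046 0 0 0 -1;0 0 0.046 0 0 0 -1;0 0 0.046 0 0 0 1;0 0 0.046 0 0 0 1;0 0 0.046 0 0 0 1;0 0 0.046 0 0 0 1;0 0 0.046 0 0 0 1;0 0 0 0 0 0 1;0 0 -0.08 0 0 0 1;0 0 -0.17 0 0 0 1;0 0 -0.22 0 0 0 1;0 0 -0.22 0 0 0 1;0.1 0.09 -0.22 0 0 0 1;0.22 0.2 -0.22 0 0 0 1;0.34 0.31 -0.22 0 0 0 1;0.476 0.4285 -0.22 0 0 0 1;0.476 0.4285 -0.22 0 0 0 1"}}

```text
time_s: 9.75
eef_pos: [636.4, 33.3, 219.8]
ee_rot: [-0.001, 0.706, 0.708, -0.001]
force: [-0.4, -1.2, -1.1]
grip_width: 1.002
grip_force: 0.0
```

Run:
```python
from h import *
s=sense();print(s['eef_pos'],s['ee_rot'])
p=capture('scene')
r=regions_of('tall_jar',p)[0]; print(fit('tall_jar',[(p,r['region'].astype(float))],(464,-160),15,False))
```

```text
[636.42324365  33.28782193 219.771272  ] [-1.15819374e-03  7.05941395e-01  7.08269022e-01 -6.30864827e-04]
[ 4.63926e+02 -1.60428e+02  0.00000e+00  5.70000e-02]
```

{"method": "jog_arm", "body": {"series": "0 0 0 0 0 0 1;0 0 0.08 0 0 0 1;0 0 0.17 0 0 0 1;0 0 0.25 0 0 0 1;0 0 0.3 0 0 0 1;0 0 0.323 0 0 0 1;0 0 0.323 0 0 0 1;0 0 0.323 0 0 0 1;0 0 0.323 0 0 0 -1;0 0 0.323 0 0 0 -1;0 0 0.323 0 0 0 -1;0 0 0.323 0 0 0 -1;0 0 0.323 0 0 0 -1;0 0 0.323 0 0 0 -1"}}

```text
time_s: 11.6
eef_pos: [636.0, 30.2, 93.8]
ee_rot: [0.001, 0.707, 0.707, 0.001]
force: [2.0, 0.0, 5.5]
grip_width: 0.607
grip_force: 33.2
```

{"method": "jog_arm", "body": {"series": "0 0 -0.05 0 0 0 -1;0 0 -0.13 0 0 0 -1;0 0 -0.2 0 0 0 -1;0 -0.02 -0.25 0 0 0 -1;-0.04 -0.08 -0.25 0 0 0 -1;-0.09 -0.17 -0.25 0 0 0 -1;-0.15 -0.27 -0.25 0 0 0 -1;-0.21 -0.36 -0.25 0 0 0 -1;-0.24 -0.415 -0.24 0 0 0 -1;-0.2505 -0.431 -0.22 0 0 0 -1;-0.2505 -0.431 -0.16 0 0 0 -1;-0.2505 -0.431 -0.1 0 0 0 -1;-0.2505 -0.431 -0.05 0 0 0 -1;-0.2505 -0.431 -0.05 0 0 0 -1;-0.2505 -0.431 -0.02 0 0 0 -1;-0.2505 -0.431 -0.003 0 0 0 -1;-0.2505 -0.431 0.006 0 0 0 -1;-0.2505 -0.431 0.006 0 0 0 -1;-0.2505 -0.431 0.006 0 0 0 -1"}}

```text
time_s: 13.98
eef_pos: [463.2, -70.0, 90.8]
ee_rot: [0.0, 0.707, 0.707, 0.0]
force: [-0.3, -0.1, -3.5]
grip_width: 0.605
grip_force: 34.2
```

{"method": "jog_arm", "body": {"series": "0 0 0 0 0 0 1;0 0 0 0 0 0 1;0 0 0 0 0 0 1;0 0 0 0 0 0 1;0 0 0 0 0 0 1;0 0 -0.05 0 0 0 1;0 0 -0.13 0 0 0 1;0 0 -0.22 0 0 0 1;0 0.05 -0.29 0 0 0 1;-0.05 0.13 -0.3 0 0 0 1;-0.1 0.24 -0.3 0 0 0 1;-0.14 0.34 -0.3 0 0 0 1;-0.184 0.441 -0.3 0 0 0 1;-0.184 0.441 -0.3 0 0 0 1;-0.184 0.441 -0.3 0 0 0 1"}}

```text
time_s: 15.85
eef_pos: [639.1, -143.3, 210.4]
ee_rot: [-0.0, 0.707, 0.707, -0.0]
force: [-0.5, 0.6, 0.2]
grip_width: 0.998
grip_force: 0.0
```

Run:
```python
from h import *
s=sense();print(s['eef_pos'],s['ee_rot'])
p=capture('scene')
for l,g,z in(('tall_jar',(464,-160),15),('square_jar',(463,-70),15),('squat_jar',(640,-144),18)):
  r=regions_of(l,p)[0]; print(l,fit(l,[(p,r['region'].astype(float))],g,z,l[1]=='q' and l[3]=='a'and l[2]=='u' and l!='squat_jar'))
cv2.imwrite('pics/c2.png',cv2.resize(p['img'][90:260,90:370],None,fx=2.5,fy=2.5)[...,::-1])
```

```text
[ 639.07009968 -143.25478897  210.40493218] [-4.38739697e-04  7.07075368e-01  7.07138039e-01 -1.60198274e-04]
tall_jar [ 464.91  -162.107    0.       0.547]
square_jar [ 4.63214e+02 -7.03070e+01 -2.00000e-03  5.90000e-02]
squat_jar [ 6.43100e+02 -1.45921e+02  0.00000e+00  8.90000e-02]
```

View pics/c2.png

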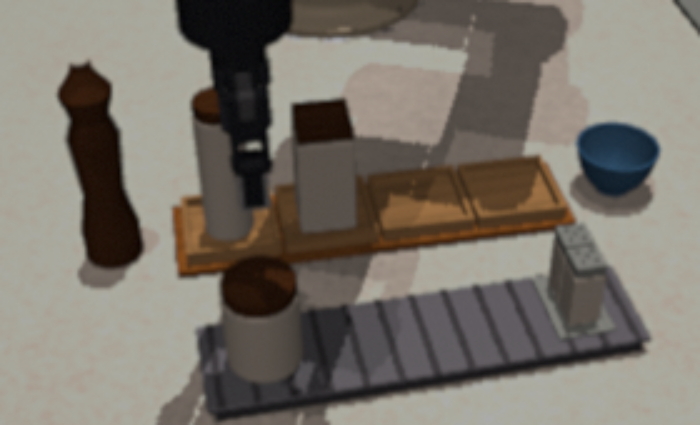

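{"method": "jog_arm", "body": {"series": "-0.002 0.003 0.08 0 0 0 1;-0.002 0.003 0.16 0 0 0 1;-0.002 0.003 0.23 0 0 0 1;-0.002 0.003 0.27 0 0 0 1;-0.002 0.003 0.3 0 0 0 1;-0.002 0.003 0.33 0 0 0 1;-0.002 0.003 0.357 0 0 0 1;-0.002 0.003 0.357 0 0 0 1;-0.002 0.003 0.357 0 0 0 1;-0.002 0.003 0.357 0 0 0 -1;-0.002 0.003 0.357 0 0 0 -1;-0.002 0.003 0.357 0 0 0 -1;-0.002 0.003 0.357 0 0 0 -1;-0.002 0.003 0.357 0 0 0 -1"}}

```text
time_s: 17.8
eef_pos: [641.1, -144.5, 68.7]
ee_rot: [0.001, 0.707, 0.707, 0.0]
force: [-0.3, 0.5, 5.5]
grip_width: 0.714
grip_force: 44.2
```

{"method": "jog_arm", "body": {"series": "0 0 -0.05 0 0 0 -1;0 0 -0.14 0 0 0 -1;0 0 -0.23 0 0 0 -1;0.04 -0.01 -0.3 0 0 0 -1;0.11 -0.07 -0.32 0 0 0 -1;0.19 -0.16 -0.32 0 0 0 -1;0.27 -0.26 -0.32 0 0 0 -1;0.35 -0.36 -0.32 0 0 0 -1;0.395 -0.42 -0.32 0 0 0 -1;0.411 -0.447 -0.3 0 0 0 -1;0.411 -0.447 -0.24 0 0 0 -1;0.411 -0.447 -0.16 0 0 0 -1;0.411 -0.447 -0.09 0 0 0 -1;0.411 -0.447 -0.05 0 0 0 -1;0.411 -0.447 -0.03 0 0 0 -1;0.411 -0.447 -0.015 0 0 0 -1;0.411 -0.447 0 0 0 0 -1;0.411 -0.447 0.006 0 0 0 -1;0.411 -0.447 0.006 0 0 0 -1"}}

```text
time_s: 20.18
eef_pos: [462.1, 20.0, 65.7]
ee_rot: [0.0, 0.707, 0.707, 0.0]
force: [0.2, 0.5, -1.7]
grip_width: 0.719
grip_force: 44.6
```

{"method": "jog_arm", "body": {"series": "0 0 0.006 0 0 0 1;0 0 0.006 0 0 0 1;0 0 0 0 0 0 1;0 0 0 0 0 0 1;0 0 0 0 0 0 1;0 0 -0.05 0 0 0 1;0 0 -0.14 0 0 0 1;0 0 -0.22 0 0 0 1;0.03 0.04 -0.27 0 0 0 1;0.1 0.15 -0.286 0 0 0 1;0.18 0.28 -0.286 0 0 0 1;0.23 0.37 -0.286 0 0 0 1;0.2525 0.412 -0.286 0 0 0 1;0.2525 0.412 -0.286 0 0 0 1;0.2525 0.412 -0.286 0 0 0 1"}}

```text
time_s: 22.05
eef_pos: [626.1, 120.7, 179.8]
ee_rot: [-0.0, 0.707, 0.707, -0.0]
force: [-0.6, -0.2, 0.3]
grip_width: 0.998
grip_force: 0.0
```

Run:
```python
from h import *
s=sense();print(s['eef_pos'],s['ee_rot'])
p=capture('scene')
for l,g,z in(('tall_jar',(464,-160),15),('square_jar',(463,-70),15),('squat_jar',(462,19),15)):
  r=regions_of(l,p)[0]; print(l,fit(l,[(p,r['region'].astype(float))],g,z,l=='square_jar'))
m=np.any([r['region'] for r in regions_of('shaker_1',p)[:2]],axis=0)
m=cv2.morphologyEx(m.astype(np.uint8),cv2.MORPH_CLOSE,np.ones((5,5)))
print(fit('shaker_1',[(p,m.astype(float))],(626.5,120.6),21))
cv2.imwrite('pics/c3.png',cv2.resize(p['img'][90:260,90:370],None,fx=2.5,fy=2.5)[...,::-1])
```

```text
[626.10535031 120.65702814 179.81066133] [-1.90676395e-04  7.07215965e-01  7.06997511e-01 -2.46950093e-04]
tall_jar [ 4.62719e+02 -1.60360e+02  0.00000e+00  5.60000e-02]
square_jar [ 4.6278e+02 -7.1399e+01  6.0000e-03  5.5000e-02]
squat_jar [4.60245e+02 2.01920e+01 0.00000e+00 8.60000e-02]
[6.26464e+02 1.20902e+02 3.40000e-02 6.90000e-02]
```

View pics/c3.png

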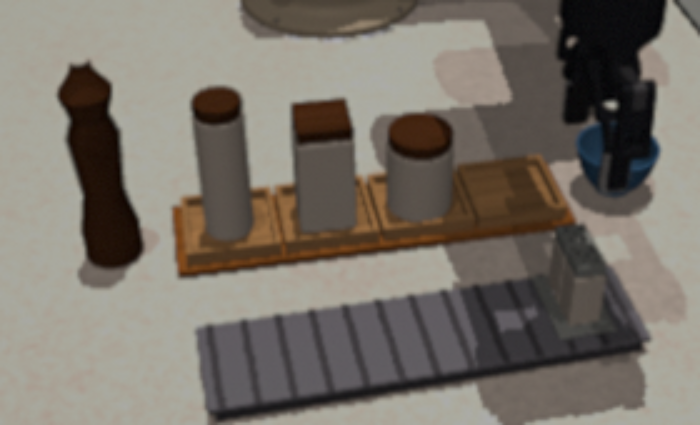

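{"method": "jog_arm", "body": {"series": "0 0 0.08 0 0 -0.019 1;0 0 0.16 0 0 -0.019 1;0 0 0.22 0 0 -0.019 1;0 0 0.26 0 0 -0.019 1;0 0 0.29 0 0 -0.019 1;0 0 0.31 0 0 -0.019 1;0 0 0.31 0 0 -0.019 1;0 0 0.31 0 0 -0.019 1;0 0 0.31 0 0 -0.019 0.5;0 0 0.31 0 0 -0.019 0.4;0 0 0.31 0 0 -0.019 0.3;0 0 0.31 0 0 -0.019 -1;0 0 0.31 0 0 -0.019 -1;0 0 0.31 0 0 -0.019 -1;0 0 0.31 0 0 -0.019 -1;0 0 0.31 0 0 -0.019 -1"}}

```text
time_s: 24.3
eef_pos: [627.1, 121.0, 56.4]
ee_rot: [0.0, 0.696, 0.718, 0.0]
force: [0.0, -0.5, 4.6]
grip_width: 0.647
grip_force: 43.3
```

{"method": "jog_arm", "body": {"series": "0 0 -0.03 0 0 0 -1;0 0 -0.07 0 0 0 -1;0 0 -0.12 0 0 0 -1;0 0 -0.15 0 0 0 -1;0 0 -0.15 0 0 0 -1;0 0 -0.15 0 0 0 -1"}}

```text
time_s: 25.05
eef_pos: [626.4, 121.0, 115.2]
ee_rot: [-0.0, 0.696, 0.718, -0.0]
force: [0.1, -0.2, -2.2]
grip_width: 0.653
grip_force: 43.0
```

Run:
```python
from h import *
s=sense();print(s['eef_pos'],s['ee_rot'])
p=capture('scene')
cv2.imwrite('pics/c4.png',cv2.resize(p['img'][120:250,240:370],None,fx=4,fy=4,interpolation=cv2.INTER_CUBIC)[...,::-1])
```

```text
[626.35328431 121.04354003 115.24276529] [-4.39560665e-04  6.96492844e-01  7.17563473e-01 -4.32859036e-04]
```

View pics/c4.png

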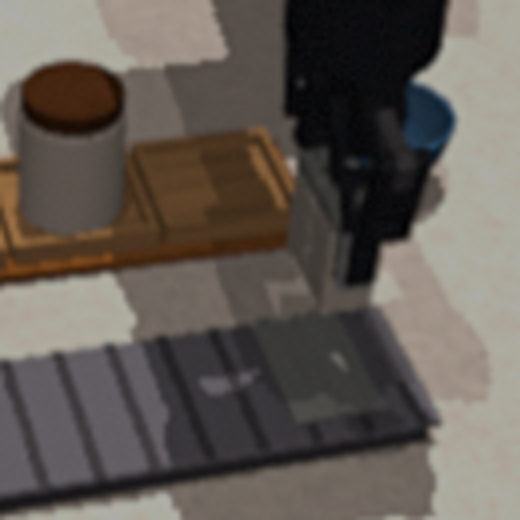

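{"method": "jog_arm", "body": {"series": "0 -0.04 0 0 0 0 -1;0 -0.12 0 0 0 0.011 -1;-0.005 -0.22 0 0 0 0.011 -1;-0.01 -0.31 0 0 0 0.011 -1;-0.015 -0.38 0 0 0 0.011 -1;-0.015 -0.416 0 0 0 0.011 -1;-0.015 -0.416 0 0 0 0.011 -1;-0.015 -0.416 0.03 0 0 0.011 -1;-0.015 -0.416 0.08 0 0 0.011 -1;-0.015 -0.416 0.12 0 0 0.011 -1;-0.015 -0.416 0.145 0 0 0.011 -1;-0.015 -0.416 0.158 0 0 0.011 -1;-0.015 -0.416 0.164 0 0 0.011 -1;-0.015 -0.416 0.164 0 0 0.011 -1;-0.015 -0.416 0.164 0 0 0.011 -1"}}

```text
time_s: 26.98
eef_pos: [460.8, 110.1, 50.5]
ee_rot: [0.0, 0.703, 0.712, 0.0]
force: [-0.5, 0.1, -2.7]
grip_width: 0.644
grip_force: 43.1
```

{"method": "jog_arm", "body": {"series": "0 0 0.001 0 0 0 -1;0 0 0.001 0 0 0 0.32;0 0 0.001 0 0 0 0.36;0 0 0.001 0 0 0 0.42;0 0 0.001 0 0 0 0.5;0 0 0.001 0 0 0 0.7;0 0 0.001 0 0 0 1;0 0 0.001 0 0 0 1;0 0 0.001 0 0 0 1;0 0 -0.04 0 0 0 1;0 0 -0.1 0 0 0 1;0 0 -0.2 0 0 0 1;0 0 -0.3 0 0 0 1;0 0 -0.4 0 0 0 1;0 0 -0.45 0 0 0 1;0 0.1 -0.45 0 0 0 1;0.05 0.25 -0.45 0 0 0 1;0.1 0.4 -0.45 0 0 0 1;0.1 0.4 -0.45 0 0 0 1;0.1 0.4 -0.45 0 0 0 1"}}

```text
time_s: 29.48
eef_pos: [619.5, 152.1, 229.9]
ee_rot: [-0.0, 0.703, 0.712, -0.0]
force: [0.4, 0.1, -0.7]
grip_width: 1.001
grip_force: 0.0
```

Run:
```python
from h import *
P=[capture(n) for n in('scene','top')]
im=cv2.resize(np.vstack([P[0]['img'][100:250,100:370],P[1]['img'][150:270,150:420]]),None,fx=2.2,fy=2.2,interpolation=cv2.INTER_CUBIC)
cv2.imwrite('pics/c5.png',im[...,::-1])
m=np.any([r['region'] for r in regions_of('shaker_1',P[0])[:2]],axis=0)
m=cv2.morphologyEx(m.astype(np.uint8),cv2.MORPH_CLOSE,np.ones((5,5)))
print(fit('shaker_1',[(P[0],m.astype(float))],(461,110),15), sense()['force'])
```

```text
[ 4.60178e+02  1.09515e+02 -3.40000e-02  8.50000e-02] [ 0.31258338 -0.7925844  -0.29821254]
```

View pics/c5.png

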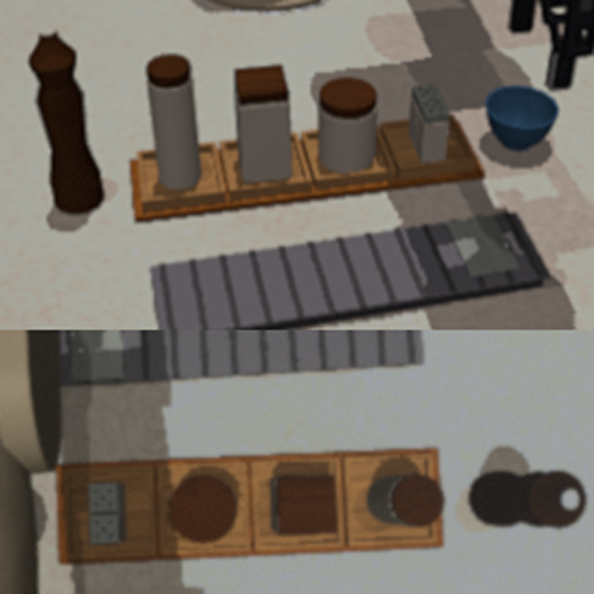

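The picture shows all the items upright in their bays in the right order, with the mill undisturbed and the gripper clear.

```bash
python3 -c "
from rig import *
print(finish_job())"
```

```text
the job is handed in; nothing more can be done
None
```

The job is handed in: going out from the mill, the bays hold the tall jar, the square jar, the squat jar and the shaker pair. The last pictures show everything upright and let go, with the mill where it stood; robot time was about 30 s.

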